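# Dispense one row of mixing balls from the counting tray

## Robot

A 7-joint arm with a two-finger parallel gripper is mounted at the origin on a cart in front of the work surface, level with it; the furniture and walls round the work are solid. World frame = base frame: x ahead of the robot, y to its left, z up, the work surface at z = 0. Lengths are in m, angles in rad, forces in N, time in s.
With the tool pointing down it reaches from about 0.4 to 0.85 m from the base axis. Payload 10.4 kg.
Tool frame: the origin (TCP) lies where the fingers leave the gripper's body, on its centre line; the fingertips stand 70 mm ahead of it and the grasp point (between the pads) lies 51 mm ahead of it; z points along the fingers, y is the line along which they close (so a half turn about z gives the same grasp; the last joint's range is limited). The gripper opens to 87 mm and grips with 3 to 60 N. Pads are 19 mm wide; open, the fingers measure 117 mm over their backs; the gripper's body (75 mm by 190 mm) begins 51 mm behind the grasp point.
Start: joints at [1.24, 0.332, -0.065, 1.46, 0.022, 1.35, -0.088], TCP at [0.189, -0.596, 0.292] pointing down, gripper open.
Joint ranges: [-2.6, 2.6], [-0.5, 2.12], [-1.47, 1.34], [0.16, 2.42], [-1.27, 4.41], [0.06, 2.06], [-2.6, 2.6]. Speed limits (rad/s): [2.22, 2.22, 2.79, 2.79, 3.14, 3.14, 3.14].

## Interface

Orientations are given as a unit quaternion [w, x, y, z].
In Python, from plant import ctrl gives the robot as it stands.
- The arm moves only by the tool drive_tool, never from a script. Its argument "commands" is a list of rows, each an object of numbers: "dx", "dy", "dz": the shift along the world's x, y, z in m; "twist": the turn about the world's z in degrees. A call has 1 to 5 rows; each row is the pose to reach, as a shift and turn from the pose commanded when the call began; what a row does not reach only later rows make up. A row lasts 1/12 s, in which the tool goes at most 41.7 mm and 7.16 degrees, less where a joint would pass 70% of its speed; a pose out of reach is approached as far as the arm can. A call with a gripper value outside its range is refused whole. "grip" is the finger opening in m, from 0 to 0.087, set as the call begins (left out, the last holds). The fingers move at their own pace and stop on an object; "newtons" is the grip in N (left out, the last holds). Time passes only in rows, so rows that repeat a pose let the fingers close. It gives the time, the measured TCP pose, the force, the opening and the grip force at its end, in the units of the state.
- ctrl.get_obs(): the state, without advancing time (a new reading comes with each control period).
- ctrl.camera(name): name is "scene" or "top"; returns a dict with "img" (480x640x3 uint8, red, green, blue), "mtx" (3x3 intrinsics, pixels), "distortion" ([k1, k2, p1, p2, k3] as OpenCV has them; the pictures are not rectified), "origin" and "attitude" of the camera in the world. Camera axes: x right, y up, looking along -z (the intrinsics and any distortion apply to the point x, -y, -z); pixel columns grow to the right and rows downward; lengths in m; the calibration is good to about 2 mm. A picture is of the moment at which its call begins. There is no depth.
- ctrl.job_done(): hands the job in; it is judged then, once.
The state is a dict: "clock": time; "joint_pos": joint angles; "joint_velocities": joint speeds; "joint_torque": joint torques, N m; "tcp_pos": TCP position; "eef_rot": TCP orientation; "force": force on the tool from outside, world axes, zero at the start; "ft_torque": the same for the moment, N m; "opening": opening from 0.0 (shut) to 1.0 (fully open); "gripper_force": force on a finger pad.
Only numpy, scipy, OpenCV 4.12 (cv2) and the standard library are available. Lean on these libraries where they do the work, as an engineer would, in place of code of your own. Each camera call takes 0.05 s, during which the arm holds its last target. There are 200 camera calls.

## Task

Dispense one charge of mixing balls: pick up the blue counting tray by its handle, carry it to the diamond-patterned mug and tip its spout over the mug just far enough that only the front row of three balls runs over the lip into the mug, while the two rows behind stay behind their ribs. Then level the tray and set it flat back on the green mat with its six remaining balls in their rows. Leave the mug standing where it is, spill no ball, and do not disturb the paint pots or the cutters.

Things in the scene. Friction and masses are not known exactly. Their poses are not given: they have to be found in the camera images.
- tray: Blue counting tray with a black handle, loose, 0.15 to 0.24 kg empty, holding nine 16 mm steel balls in three rows of three. Origin on its underside, on the centre line, 12 mm behind the front row; z up, +x from the spout to the handle, y across. 58 mm wide, walls 19 mm high; spout edge at x = -60 mm, rear wall at +35 mm, handle's end at +98 mm. Rows at x = -12 (front), +6, +24 mm on a 3 mm floor
- tray_lip (a point): crest of the lip in front of the front row, x = -24 mm, 3 mm above the floor, reached by a 16 degree ramp; beyond it a flat apron narrows from 52 to 38 mm at the open spout. Turned spout-down about the tray's y, the front row starts to roll over the lip at 17 to 23 degrees from level, slowly at first; hold 27 to 33 degrees for a second
- tray_rib (a point): top of the 2.2 mm rib between front and middle row, x = -3 mm; a like rib stands at x = +15 mm between middle and rear row. The ribs hold the middle and rear rows up to a tilt of about 38 degrees, less if the tray is jerked
- tray_spout (a point): middle of the spout's edge on the surface that the balls run off, x = -60 mm, 6 mm above the tray's underside; axes as the tray. Balls leave it rolling at about 0.5 m/s along the slope, so they pass the height of a rim just below it some 15 to 30 mm beyond the edge
- tray_grip (a point): middle of the black handle: a straight bar 16 mm wide (y), 22 mm high, 52 mm long (x), at x = +72 mm, its centre 38 mm above the tray's underside, free underneath; grip it from above across its 16 mm width, firmly (80 N is fine), for tray and balls hang out in front of it; axes as the tray
- mat: dark green cutting mat, fixed, 220 (x) x 150 (y) x 2 mm, the tray stands on it at the start and belongs there; origin centre of its underside
- mug: white mug with a band of red and beige diamonds outside and one handle, loose, 0.18 to 0.3 kg, 91 mm high, 80 mm over the body; it takes the balls. Origin on its underside, midway between the handle's outer edge and the far side; z up; the handle points along its -y
- mug_mouth (a point): centre of the mug's round mouth at rim height, 90 mm above its foot; the opening is about 65 mm wide
- ball_a1_center (a point): front row (the row next to the lip and spout), -y end of the row in the tray's frame: centre of a bare steel mixing ball, 16 mm diameter, 17 g; all nine balls are alike
- ball_a2_center (a point): front row (the row next to the lip and spout), middle of the row in the tray's frame: centre of a bare steel mixing ball, 16 mm diameter, 17 g; all nine balls are alike
- ball_a3_center (a point): front row (the row next to the lip and spout), +y end of the row in the tray's frame: centre of a bare steel mixing ball, 16 mm diameter, 17 g; all nine balls are alike
- ball_b1_center (a point): middle row, -y end of the row in the tray's frame: centre of a bare steel mixing ball, 16 mm diameter, 17 g; all nine balls are alike
- ball_b2_center (a point): middle row, middle of the row in the tray's frame: centre of a bare steel mixing ball, 16 mm diameter, 17 g; all nine balls are alike
- ball_b3_center (a point): middle row, +y end of the row in the tray's frame: centre of a bare steel mixing ball, 16 mm diameter, 17 g; all nine balls are alike
- ball_c1_center (a point): rear row (next to the handle), -y end of the row in the tray's frame: centre of a bare steel mixing ball, 16 mm diameter, 17 g; all nine balls are alike
- ball_c2_center (a point): rear row (next to the handle), middle of the row in the tray's frame: centre of a bare steel mixing ball, 16 mm diameter, 17 g; all nine balls are alike
- ball_c3_center (a point): rear row (next to the handle), +y end of the row in the tray's frame: centre of a bare steel mixing ball, 16 mm diameter, 17 g; all nine balls are alike
- moss_pot: moss green paint pot, 36 mm wide, 46 mm high, bystander; origin centre of its underside
- brass_pot: brass coloured paint pot, 36 mm wide, 46 mm high, bystander; origin centre of its underside
- cutters: orange-handled side cutters lying flat, 121 mm long (its y), 40 mm wide, 9 mm high, bystander; origin centre of its underside

How it is judged:
On the way, in this order (a step that is already met when the one before it is completed fails the run):
1. the loaded tray is lifted off the mat (height (world z) of tray_grip above 0.075 m and height (world z) of tray_spout above 0.03 m), for 0.1 s.
2. the tray is tipped spout-down with its spout over the mug (angle between tray's own z axis and vertical above 0.25 rad and horizontal distance between tray_spout and mug_mouth below 0.08 m and height (world z) of tray_spout above 0.08 m).
At the end, for the whole second after the job is handed in: The three balls of the front row lie inside the mug, which stands upright; the other six balls lie in their own rows on the tray (within 6 mm of the row's line); the tray lies flat (within 0.05 rad) on the mat, its origin within 60 mm along and 50 mm across of the mat's centre, released and at rest (horizontal distance between each of ball_a1_center, ball_a2_center, ball_a3_center and mug_mouth below 0.036 m and z of ball_a1_center in the frame of mug between 0 and 0.07 m and z of ball_a2_center in the frame of mug between 0 and 0.07 m and z of ball_a3_center in the frame of mug between 0 and 0.07 m and x of ball_b1_center in the frame of tray between 0 and 0.012 m and z of ball_b1_center in the frame of tray between 0.006 and 0.016 m and x of ball_b2_center in the frame of tray between 0 and 0.012 m and z of ball_b2_center in the frame of tray between 0.006 and 0.016 m and x of ball_b3_center in the frame of tray between 0 and 0.012 m and z of ball_b3_center in the frame of tray between 0.006 and 0.016 m and x of ball_c1_center in the frame of tray between 0.018 and 0.03 m and z of ball_c1_center in the frame of tray between 0.006 and 0.016 m and x of ball_c2_center in the frame of tray between 0.018 and 0.03 m and z of ball_c2_center in the frame of tray between 0.006 and 0.016 m and x of ball_c3_center in the frame of tray between 0.018 and 0.03 m and z of ball_c3_center in the frame of tray between 0.006 and 0.016 m and angle between tray's own z axis and vertical below 0.05 rad and z of tray in the frame of mat between -0.002 and 0.006 m and x of tray in the frame of mat between -0.06 and 0.06 m and y of tray in the frame of mat between -0.05 and 0.05 m and linear speed of tray below 0.02 m/s and angle between mug's own z axis and vertical below 0.1 rad); the robot touches nothing.
It fails at once if a middle or rear row ball leaves the tray's rows (x of any of ball_b1_center, ball_b2_center, ball_b3_center, ball_c1_center, ball_c2_center, ball_c3_center in the frame of tray below -0.02 m).
It fails at once if a ball is spilt beside the mug ((height (world z) of ball_a1_center below 0.07 m and horizontal distance between ball_a1_center and mug_mouth above 0.05 m and distance between ball_a1_center and tray above 0.09 m) or (height (world z) of ball_a2_center below 0.07 m and horizontal distance between ball_a2_center and mug_mouth above 0.05 m and distance between ball_a2_center and tray above 0.09 m) or (height (world z) of ball_a3_center below 0.07 m and horizontal distance between ball_a3_center and mug_mouth above 0.05 m and distance between ball_a3_center and tray above 0.09 m)).
It fails at once if the mug is pushed more than 30 mm or tipped (distance of mug from where it was at the start of the episode above 0.03 m or angle between mug's own z axis and vertical above 0.35 rad).
It fails at once if a paint pot or the cutters are pushed more than 20 mm (distance of any of moss_pot, brass_pot, cutters from where it was at the start of the episode above 0.02 m).
It also fails if it takes over 64 s, if anything falls off the work surface, if the arm or the gripper's body presses on something with over 40 N, if the wrist force passes 120 N, or if a joint passes its speed limit or range.

## Working session

There is one attempt and no reset: what is moved stays moved. The work goes in short steps, Python scripts to look and compute and a tool call to move; the robot and the scene stay as the last step left them, time stands still between calls to the robot, and variables do not carry over. Pictures are saved under pics/ and viewed, at most 10 in all, crops included, and the job is handed in when it is done.

Besides the shell and the picture viewer there is one more tool, called after ">>>" in YAML: its name, and indented under it one key for each argument. drive_tool: Moves the arm, as the interface text tells. Its arguments: {"type":"object","properties":{"commands":{"type":"array"},"grip":{"type":"number"},"newtons":{"type":"number"}},"required":["commands"]}

```bash
ls; mkdir -p pics; cat > h.py <<'E'
import numpy as np, cv2
from scipy.spatial.transform import Rotation as R
from plant import ctrl
def cam(n):
    c=ctrl.camera(n); a=np.array(c["attitude"],float)
    c["R"]=a if a.shape==(3,3) else R.from_quat(a[[1,2,3,0]]).as_matrix()
    c["o"]=np.array(c["origin"]); c["K"]=np.array(c["mtx"],float); c["D"]=np.array(c["distortion"],float); return c
def ray(c,uv):
    p=cv2.undistortPoints(np.array(uv,float).reshape(-1,1,2),c["K"],c["D"]).reshape(-1,2)
    return np.c_[p[:,0],-p[:,1],-np.ones(len(p))]@c["R"].T
def plane(c,uv,z):
    d=ray(c,uv); return c["o"]+d*((z-c["o"][2])/d[:,2])[:,None]
def proj(c,P):
    q=(np.atleast_2d(P)-c["o"])@c["R"]; q=q*[1,-1,-1]
    return cv2.projectPoints(q,np.zeros(3),np.zeros(3),c["K"],c["D"])[0].reshape(-1,2)
def save(c,n): cv2.imwrite("pics/"+n,c["img"][:,:,::-1])
E
python3 - <<'E'
from h import *
for n in("scene","top"):
    c=cam(n); save(c,n+"0.png"); print(n,c["o"],c["attitude"],c["K"].round(1).tolist(),c["D"])
o=ctrl.get_obs(); print({k:np.round(v,3).tolist() for k,v in o.items()})
E
```

```text
pics
scene [0.23456069 0.63848606 0.58876711] [-0.19588023 -0.09480862  0.45493745  0.86352428] [[468.3, 0.0, 311.7], [0.0, 468.3, 244.3], [0.0, 0.0, 1.0]] [0.02348574 0.         0.         0.         0.        ]
top [ 0.4178711  -0.02261371  1.06036413] [-0.69725777 -0.05044508  0.03213494  0.71432083] [[508.2, 0.0, 318.2], [0.0, 508.2, 238.6], [0.0, 0.0, 1.0]] [0.01721548 0.         0.         0.         0.        ]
{'clock': 0.1, 'joint_pos': [1.24, 0.333, -0.065, 1.461, 0.022, 1.35, -0.089], 'joint_velocities': [-0.0, -0.002, -0.001, -0.002, -0.002, -0.001, -0.0], 'joint_torque': [0.002, -62.455, 0.025, -39.072, -0.061, 0.037, 0.0], 'tcp_pos': [0.189, -0.595, 0.292], 'eef_rot': [-0.001, 0.988, 0.153, -0.0], 'force': [-1.078, -0.655, -0.606], 'ft_torque': [-0.034, -0.015, -0.031], 'gripper_force': 0.0, 'opening': 0.996}
```

View pics/top0.png

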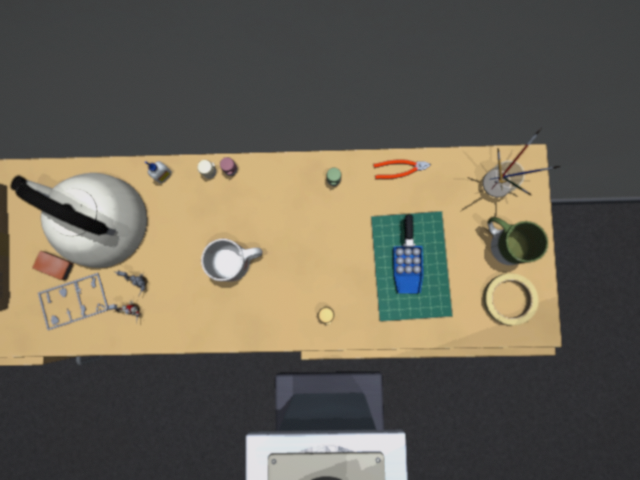

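View pics/scene0.png

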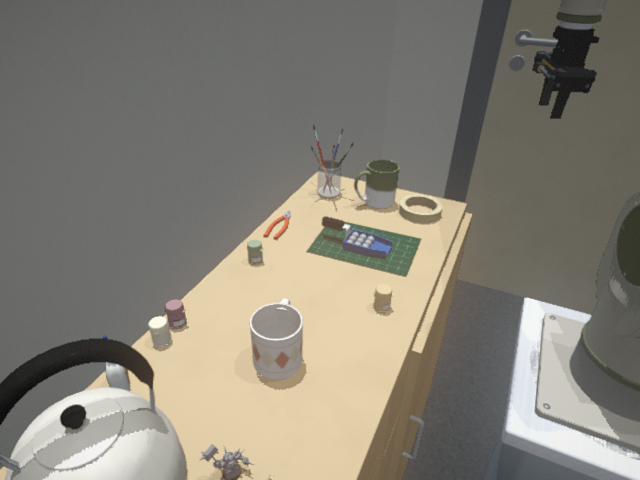

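```bash
python3 - <<'E'
from h import *
c=cam("top"); im=c["img"]; hsv=cv2.cvtColor(im,cv2.COLOR_RGB2HSV)
np.save("top.npy",im)
def big(m,y0,y1,x0,x1):
    z=np.zeros_like(m); z[y0:y1,x0:x1]=m[y0:y1,x0:x1]
    cs,_=cv2.findContours(z,cv2.RETR_EXTERNAL,cv2.CHAIN_APPROX_NONE); return max(cs,key=cv2.contourArea).reshape(-1,2)
blue=cv2.inRange(hsv,(105,120,40),(130,255,255)); b=big(blue,235,310,380,435)
green=cv2.inRange(hsv,(70,80,30),(100,255,255)); g=big(cv2.morphologyEx(green|blue,cv2.MORPH_CLOSE,np.ones((25,25))),190,335,360,465)
blk=cv2.inRange(hsv,(0,0,0),(180,255,45)); k=big(blk,205,250,398,420)
def rect(p,z):
    P=plane(c,p,z)[:,:2].astype(np.float32); return cv2.minAreaRect(P)
print("blue",rect(b,.02)); print("mat",rect(g,.002)); print("handle",rect(k,.051))
P=plane(c,b,.02);print("spout xmin",P[np.argsort(P[:,0])[:6]].mean(0))
a=cv2.resize(im[205:305,370:445],None,fx=5,fy=5,interpolation=cv2.INTER_CUBIC)
m=cv2.resize(im[225:300,190:275],None,fx=5,fy=5,interpolation=cv2.INTER_CUBIC)
H=max(a.shape[0],m.shape[0]); f=np.zeros((H,a.shape[1]+m.shape[1],3),np.uint8); f[:a.shape[0],:a.shape[1]]=a; f[:m.shape[0],a.shape[1]:]=m
cv2.imwrite("pics/crop1.png",f[:,:,::-1])
for n,(u,v) in dict(moss=(333,174),brass=(326,314)).items(): print(n,plane(c,[(u,v)],.046))
s=cam("scene"); save(s,"x.png"); a=cv2.resize(s["img"][295:385,240:312],None,fx=5,fy=5,interpolation=cv2.INTER_CUBIC); cv2.imwrite("pics/crop2.png",a[:,:,::-1])
E
```

```text
blue ((0.4735598862171173, -0.17785272002220154), (0.058778367936611176, 0.09369633346796036), 88.72303009033203)
mat ((0.48174890875816345, -0.18677054345607758), (0.21584583818912506, 0.14574579894542694), 2.755499839782715)
handle ((0.5565013289451599, -0.17523127794265747), (0.045867711305618286, 0.019652919843792915), 1.832393765449524)
spout xmin [ 0.42643945 -0.18957065  0.02      ]
moss [[ 0.66902841 -0.03082802  0.046     ]]
brass [[ 0.38698962 -0.00967819  0.046     ]]
```

View pics/crop1.png

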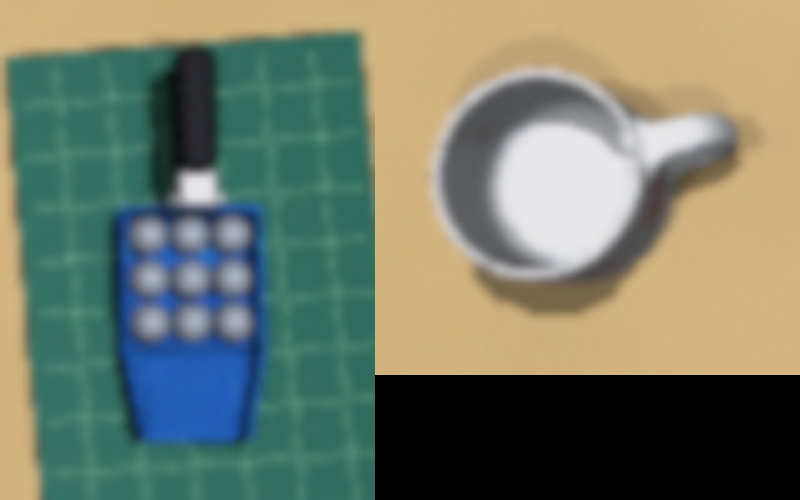

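```bash
python3 - <<'E'
from h import *
c=cam("top")
B=[(370+x/5-.4,205+y/5-.4) for y in(323,278,234) for x in(151,192,233)]
P=plane(c,B,.013);print(P.round(4))
f=P.reshape(3,3,3)[:,:,:2]; d=f[2].mean(0)-f[0].mean(0); print("yaw",np.degrees(np.arctan2(d[1],d[0])), "mid",f[1].mean(0))
H=[(370+194/5-.4,205+v/5-.4) for v in(47,168)]; print("handle",plane(c,H,.051).round(4))
S=[(370+x/5-.4,205+441/5-.4) for x in (138,242)]; print("spout",plane(c,S,.015).round(4))
print("mug",plane(c,[(222.3,259.1),(202,259.1),(242.6,259.1),(222.3,238.6),(222.3,279.6)],.09).round(4))
s=cam("scene"); print("scene check: handle,mug rim centre", proj(s,[[.558,-.175,.051],[.39,.16,.09]]).round(1))
print(proj(c,[[.558,-.175,.051]]))
E
```

```text
[[ 0.4736 -0.1628  0.013 ]
 [ 0.4732 -0.1795  0.013 ]
 [ 0.4728 -0.1962  0.013 ]
 [ 0.4921 -0.1636  0.013 ]
 [ 0.4917 -0.1803  0.013 ]
 [ 0.4913 -0.1971  0.013 ]
 [ 0.5103 -0.1643  0.013 ]
 [ 0.5098 -0.1811  0.013 ]
 [ 0.5094 -0.1979  0.013 ]]
yaw -2.4802492162646987 mid [ 0.49170631 -0.18033751]
handle [[ 0.5816 -0.1794  0.051 ]
 [ 0.5328 -0.1773  0.051 ]]
spout [[ 0.4256 -0.1553  0.015 ]
 [ 0.4247 -0.1974  0.015 ]]
mug [[0.4971 0.1866 0.09  ]
 [0.4981 0.2258 0.09  ]
 [0.4962 0.1474 0.09  ]
 [0.5368 0.1866 0.09  ]
 [0.4578 0.1866 0.09  ]]
scene check: handle,mug rim centre [[332.2 219.9]
 [349.  330.4]]
[[406.69373231 225.7110253 ]]
```

View pics/crop2.png

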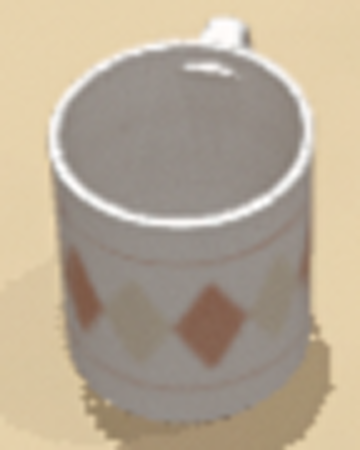

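>>> drive_tool:
  commands:
    - {"dx": 0.024, "dy": 0.028, "twist": -4}
    - {"dx": 0.05, "dy": 0.058, "twist": -8}
    - {"dx": 0.076, "dy": 0.088, "twist": -12}
    - {"dx": 0.103, "dy": 0.119, "twist": -16}
    - {"dx": 0.13, "dy": 0.15, "twist": -19}
  grip: 0.05

```text
validation failed for argument at $.co...
```

>>> drive_tool:
  commands:
    - {"dx": 0.026, "dy": 0.03}
    - {"dx": 0.052, "dy": 0.06}
    - {"dx": 0.078, "dy": 0.09}
    - {"dx": 0.104, "dy": 0.12}
    - {"dx": 0.13, "dy": 0.15}

```text
validation failed for argument at $.co...
```

>>> drive_tool:
  commands:
    - {"dx": 0.03, "dy": 0.032}
    - {"dx": 0.06, "dy": 0.064}
    - {"dx": 0.085, "dy": 0.092}
    - {"dx": 0.101, "dy": 0.11}
    - {"dx": 0.108, "dy": 0.117}

```text
validation failed for argument at $.co...
```

>>> drive_tool:
  commands:
    - {"dz": -0.025}
    - {"dz": -0.05}
    - {"dz": -0.07}
    - {"dz": -0.08}
    - {"dz": -0.08}

```text
validation failed for argument at $.co...
```

>>> drive_tool:
  commands:
    - {"dx": 0.024, "dy": 0.028, "dz": 0.0, "twist": -4.0}
    - {"dx": 0.05, "dy": 0.058, "dz": 0.0, "twist": -8.0}
    - {"dx": 0.076, "dy": 0.088, "dz": 0.0, "twist": -12.0}
    - {"dx": 0.103, "dy": 0.119, "dz": 0.0, "twist": -16.0}
    - {"dx": 0.13, "dy": 0.15, "dz": 0.0, "twist": -19.0}
  grip: 0.05

```text
clock: 0.72
tcp_pos: [0.3202, -0.4441, 0.2924]
eef_rot: [0.0, 1.0, -0.014, 0.0]
force: [0.8, -0.7, -0.1]
opening: 0.708
gripper_force: 0.0
```

>>> drive_tool:
  commands:
    - {"dx": 0.026, "dy": 0.03, "dz": 0.0, "twist": 0.0}
    - {"dx": 0.052, "dy": 0.06, "dz": 0.0, "twist": 0.0}
    - {"dx": 0.078, "dy": 0.09, "dz": 0.0, "twist": 0.0}
    - {"dx": 0.104, "dy": 0.12, "dz": 0.0, "twist": 0.0}
    - {"dx": 0.13, "dy": 0.15, "dz": 0.0, "twist": 0.0}

```text
clock: 1.13
tcp_pos: [0.4503, -0.294, 0.2925]
eef_rot: [0.0, 1.0, -0.012, 0.0]
force: [1.2, -0.4, -0.5]
opening: 0.579
gripper_force: 0.0
```

>>> drive_tool:
  commands:
    - {"dx": 0.03, "dy": 0.032, "dz": 0.0, "twist": 0.0}
    - {"dx": 0.06, "dy": 0.064, "dz": -0.02, "twist": 0.0}
    - {"dx": 0.085, "dy": 0.092, "dz": -0.05, "twist": 0.0}
    - {"dx": 0.101, "dy": 0.11, "dz": -0.07, "twist": 0.0}
    - {"dx": 0.107, "dy": 0.116, "dz": -0.08, "twist": 0.0}

```text
clock: 1.55
tcp_pos: [0.5579, -0.1743, 0.2093]
eef_rot: [-0.002, 1.0, -0.009, -0.001]
force: [0.2, 1.3, -0.2]
opening: 0.574
gripper_force: 0.0
```

```bash
python3 - <<'E'
from h import *
c=cam("top"); s=cam("scene"); save(s,"s1.png")
o=ctrl.get_obs(); print(o["tcp_pos"],o["eef_rot"])
a=cv2.resize(s["img"][130:280,260:440],None,fx=3,fy=3); b=cv2.resize(c["img"][180:330,330:500],None,fx=2,fy=2)
f=np.zeros((450,540+340,3),np.uint8); f[:,:540]=a; f[:300,540:]=b
cv2.imwrite("pics/a1.png",f[:,:800,::-1])
print(proj(s,[[.497,.187,.09]]))
E
```

```text
[ 0.55657071 -0.17624111  0.20938856] [-0.00138403  0.9999524  -0.0094606  -0.00194199]
[[276.72518735 319.65699072]]
```

View pics/a1.png

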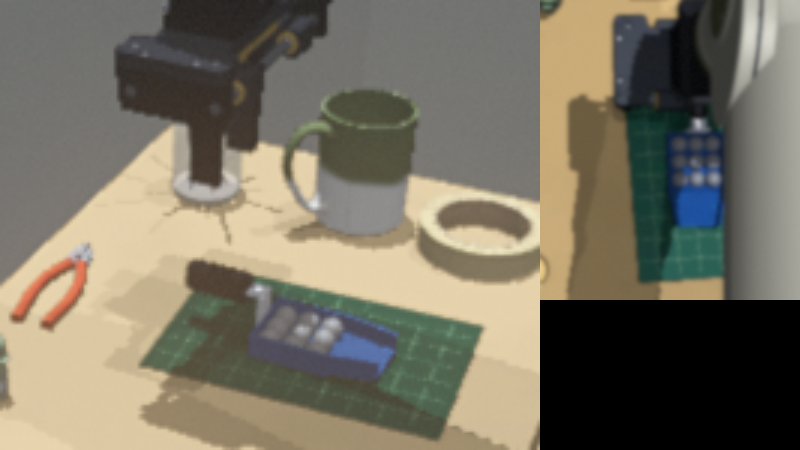

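>>> drive_tool:
  commands:
    - {"dx": 0.0, "dy": -0.002, "dz": -0.03, "twist": 0.0}
    - {"dx": 0.0, "dy": -0.002, "dz": -0.06, "twist": 0.0}
    - {"dx": 0.0, "dy": -0.002, "dz": -0.09, "twist": 0.0}
    - {"dx": 0.0, "dy": -0.002, "dz": -0.11, "twist": 0.0}
    - {"dx": 0.0, "dy": -0.002, "dz": -0.118, "twist": 0.0}

```text
clock: 2.07
tcp_pos: [0.5546, -0.1828, 0.092]
eef_rot: [-0.0, 1.0, -0.013, -0.002]
force: [-0.4, 0.2, -0.2]
opening: 0.572
gripper_force: 0.0
```

>>> drive_tool:
  commands:
    - {"dx": 0.0, "dy": 0.0, "dz": 0.0, "twist": 0.0}
    - {"dx": 0.0, "dy": 0.0, "dz": 0.0, "twist": 0.0}
    - {"dx": 0.0, "dy": 0.0, "dz": 0.0, "twist": 0.0}
    - {"dx": 0.0, "dy": 0.0, "dz": 0.0, "twist": 0.0}
    - {"dx": 0.0, "dy": 0.0, "dz": 0.0, "twist": 0.0}
  grip: 0.0
  newtons: 8

```text
clock: 2.48
tcp_pos: [0.557, -0.1819, 0.0956]
eef_rot: [0.0, 1.0, -0.012, 0.001]
force: [-0.5, 0.1, 0.8]
opening: 0.285
gripper_force: 0.0
```

>>> drive_tool:
  commands:
    - {"dx": 0.0, "dy": 0.0, "dz": 0.0, "twist": 0.0}
    - {"dx": 0.0, "dy": 0.0, "dz": 0.0, "twist": 0.0}
    - {"dx": 0.0, "dy": 0.0, "dz": 0.0, "twist": 0.0}
    - {"dx": 0.0, "dy": 0.0, "dz": 0.0, "twist": 0.0}
    - {"dx": 0.0, "dy": 0.0, "dz": 0.0, "twist": 0.0}

```text
clock: 2.9
tcp_pos: [0.557, -0.1814, 0.0949]
eef_rot: [0.0, 1.0, -0.012, 0.001]
force: [0.9, 1.0, 6.1]
opening: 0.185
gripper_force: 8.0
```

>>> drive_tool:
  commands:
    - {"dx": 0.0, "dy": 0.0, "dz": 0.003, "twist": 0.0}
    - {"dx": 0.0, "dy": 0.0, "dz": 0.006, "twist": 0.0}
    - {"dx": 0.0, "dy": 0.0, "dz": 0.009, "twist": 0.0}
    - {"dx": 0.0, "dy": 0.0, "dz": 0.012, "twist": 0.0}
    - {"dx": 0.0, "dy": 0.0, "dz": 0.012, "twist": 0.0}

```text
clock: 3.32
tcp_pos: [0.5563, -0.1819, 0.1067]
eef_rot: [0.0, 1.0, -0.012, 0.0]
force: [-0.5, -0.2, -2.6]
opening: 0.182
gripper_force: 8.0
```

```bash
python3 - <<'E'
from h import *
c=cam("top"); s=cam("scene")
o=ctrl.get_obs(); print(o["clock"],o["tcp_pos"],o["force"],o["ft_torque"],o["gripper_force"])
a=cv2.resize(s["img"][200:280,310:430],None,fx=5,fy=5,interpolation=cv2.INTER_CUBIC)
cv2.imwrite("pics/a2.png",a[:,:,::-1])
E
```

```text
3.4167 [ 0.55635346 -0.1818161   0.10634491] [ 0.76342567 -0.19175448 -2.28129002] [-0.03384499 -0.0143239  -0.02103042] 8.000155581976287
```

View pics/a2.png

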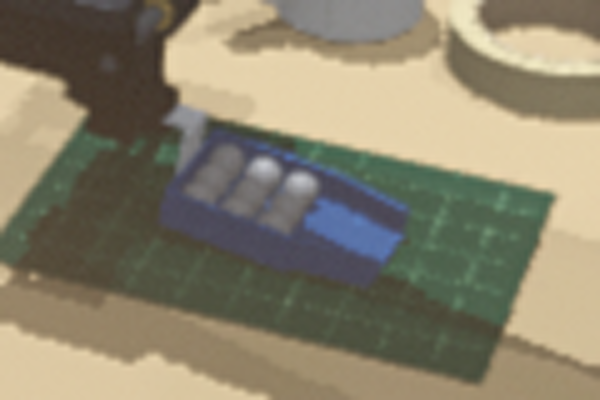

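>>> drive_tool:
  commands:
    - {"dx": 0.0, "dy": 0.0, "dz": -0.004, "twist": 0.0}
    - {"dx": 0.0, "dy": 0.0, "dz": -0.008, "twist": 0.0}
    - {"dx": 0.0, "dy": 0.0, "dz": -0.012, "twist": 0.0}
    - {"dx": 0.0, "dy": 0.0, "dz": -0.013, "twist": 0.0}
    - {"dx": 0.0, "dy": 0.0, "dz": -0.013, "twist": 0.0}

```text
clock: 3.83
tcp_pos: [0.5575, -0.1817, 0.0937]
eef_rot: [0.0, 1.0, -0.012, 0.001]
force: [3.5, -0.2, 3.7]
opening: 0.182
gripper_force: 8.0
```

>>> drive_tool:
  commands:
    - {"dx": 0.0, "dy": 0.0, "dz": 0.0, "twist": 0.0}
    - {"dx": 0.0, "dy": 0.0, "dz": 0.0, "twist": 0.0}
    - {"dx": 0.0, "dy": 0.0, "dz": 0.0, "twist": 0.0}
  newtons: 60

```text
clock: 4.08
tcp_pos: [0.5573, -0.1817, 0.0938]
eef_rot: [0.0, 1.0, -0.012, 0.001]
force: [4.7, -0.5, 3.3]
opening: 0.178
gripper_force: 60.0
```

```bash
cat > tilt.py <<'E'
from h import *
def tilt(yt,tag=None):
    s=cam("scene"); im=s["img"]; hsv=cv2.cvtColor(im,cv2.COLOR_RGB2HSV)
    m=cv2.inRange(hsv,(105,90,30),(130,255,255)); m=cv2.morphologyEx(m,cv2.MORPH_OPEN,np.ones((2,2)))
    n,l,st,_=cv2.connectedComponentsWithStats(m); k=1+np.argmax(st[1:,4]); v,u=np.nonzero(l==k)
    i=np.argmax(u+2*v); j=np.argmin(2*u-v); uv=[(u[i],v[i]),(u[j],v[j])]
    d=ray(s,uv); P=[s["o"]+d[q]*((yt+w-s["o"][1])/d[q,1]) for q,w in((0,.020),(1,.029))]
    a=np.degrees(np.arctan2(P[1][2]-P[0][2],P[1][0]-P[0][0]))
    o=ctrl.get_obs()
    print("px",uv,"spout",P[0].round(4),"rear",P[1].round(4),"tilt",a.round(1),"| t",round(o["clock"],2),"tcp",np.round(o["tcp_pos"],4),"F",np.round(o["force"],1),"g",round(o["gripper_force"],1),"joints",np.round(o["joint_pos"],2))
    if tag: save(s,tag)
    return s
E
python3 -c "
from tilt import *
tilt(-.181)"
```

```text
px [(np.int64(389), np.int64(251)), (np.int64(372), np.int64(246))] spout [ 0.4209 -0.161   0.0197] rear [ 0.4561 -0.152   0.0273] tilt 12.1 | t 4.13 tcp [ 0.5573 -0.1817  0.0938] F [4.7 0.1 4.3] g 60.0 joints [ 0.54  0.46 -0.37  1.75  0.2   0.96 -1.5 ]
```

>>> drive_tool:
  commands:
    - {"dx": 0.0, "dy": 0.0, "dz": 0.003, "twist": 0.0}
    - {"dx": 0.0, "dy": 0.0, "dz": 0.006, "twist": 0.0}
    - {"dx": 0.0, "dy": 0.0, "dz": 0.01, "twist": 0.0}
    - {"dx": 0.0, "dy": 0.0, "dz": 0.013, "twist": 0.0}
    - {"dx": 0.0, "dy": 0.0, "dz": 0.015, "twist": 0.0}

```text
clock: 4.55
tcp_pos: [0.5561, -0.1816, 0.1084]
eef_rot: [0.0, 1.0, -0.012, -0.0]
force: [-0.2, 0.2, -2.5]
opening: 0.178
gripper_force: 60.0
```

```bash
python3 -c "
from tilt import *
tilt(-.181)"
```

```text
px [(np.int64(390), np.int64(245)), (np.int64(374), np.int64(240))] spout [ 0.4205 -0.161   0.0352] rear [ 0.4532 -0.152   0.0434] tilt 14.1 | t 4.6 tcp [ 0.5563 -0.1817  0.1088] F [ 0.6 -0.6 -2.8] g 60.0 joints [ 0.54  0.44 -0.37  1.74  0.19  0.99 -1.5 ]
```

>>> drive_tool:
  commands:
    - {"dx": 0.0, "dy": 0.0, "dz": 0.005, "twist": 0.0}
    - {"dx": 0.0, "dy": 0.0, "dz": 0.014, "twist": 0.0}
    - {"dx": 0.0, "dy": 0.0, "dz": 0.026, "twist": 0.0}
    - {"dx": 0.0, "dy": 0.0, "dz": 0.04, "twist": 0.0}
    - {"dx": 0.0, "dy": 0.0, "dz": 0.055, "twist": 0.0}

```text
clock: 5.02
tcp_pos: [0.5564, -0.1815, 0.1648]
eef_rot: [0.0, 1.0, -0.012, 0.0]
force: [0.9, 0.0, -3.5]
opening: 0.175
gripper_force: 60.0
```

>>> drive_tool:
  commands:
    - {"dx": 0.0, "dy": 0.003, "dz": 0.015, "twist": 0.0}
    - {"dx": 0.0, "dy": 0.008, "dz": 0.03, "twist": 0.0}
    - {"dx": 0.002, "dy": 0.015, "dz": 0.045, "twist": 0.0}
    - {"dx": 0.004, "dy": 0.025, "dz": 0.058, "twist": 0.0}
    - {"dx": 0.007, "dy": 0.036, "dz": 0.069, "twist": 0.0}

```text
clock: 5.43
tcp_pos: [0.5636, -0.1452, 0.2344]
eef_rot: [0.0, 1.0, -0.012, 0.001]
force: [0.0, 0.9, -5.0]
opening: 0.179
gripper_force: 60.0
```

>>> drive_tool:
  commands:
    - {"dx": 0.003, "dy": 0.013, "dz": 0.006, "twist": 0.0}
    - {"dx": 0.006, "dy": 0.028, "dz": 0.009, "twist": 0.0}
    - {"dx": 0.009, "dy": 0.043, "dz": 0.01, "twist": 0.0}
    - {"dx": 0.013, "dy": 0.058, "dz": 0.01, "twist": 0.0}
    - {"dx": 0.017, "dy": 0.073, "dz": 0.01, "twist": 0.0}

```text
clock: 5.85
tcp_pos: [0.5805, -0.0706, 0.2423]
eef_rot: [-0.0, 1.0, -0.011, -0.0]
force: [0.7, -0.2, -3.9]
opening: 0.176
gripper_force: 60.0
```

```bash
sed -i 's/(105,90,30),(130,255,255)/(100,70,20),(135,255,255)/; s/cv2.MORPH_OPEN,np.ones((2,2))/cv2.MORPH_CLOSE,np.ones((5,5))/' tilt.py; python3 -c "
from tilt import *
s=tilt(-.072); im=s['img']
cv2.imwrite('pics/a3.png',cv2.resize(im[120:340,230:430],None,fx=2.7,fy=2.7)[:,:,::-1])"
```

```text
px [(np.int64(362), np.int64(214)), (np.int64(345), np.int64(208))] spout [ 0.4526 -0.052   0.1602] rear [ 0.4821 -0.043   0.1696] tilt 17.6 | t 5.9 tcp [ 0.5811 -0.0666  0.2423] F [-0.   4.1 -3.9] g 60.0 joints [ 0.42  0.31 -0.46  1.62  0.14  1.24 -1.66]
```

View pics/a3.png

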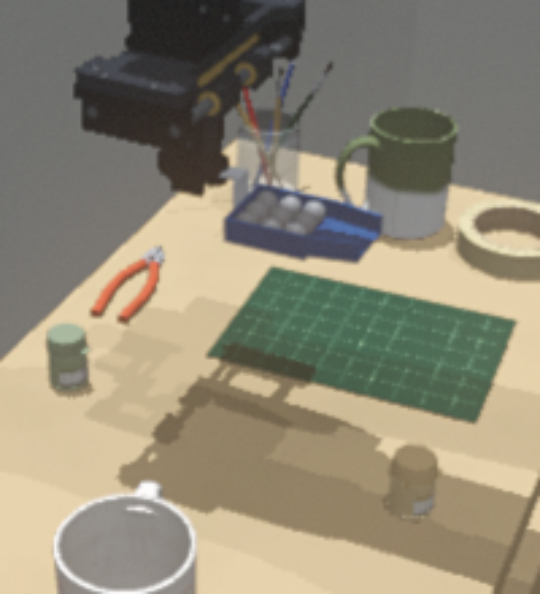

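>>> drive_tool:
  commands:
    - {"dx": 0.004, "dy": 0.015, "dz": 0.0, "twist": 0.0}
    - {"dx": 0.008, "dy": 0.03, "dz": 0.0, "twist": 0.0}
    - {"dx": 0.012, "dy": 0.045, "dz": 0.0, "twist": 0.0}
    - {"dx": 0.016, "dy": 0.06, "dz": 0.0, "twist": 0.0}
    - {"dx": 0.02, "dy": 0.075, "dz": 0.0, "twist": 0.0}

```text
clock: 6.32
tcp_pos: [0.6003, 0.004, 0.2421]
eef_rot: [-0.0, 1.0, -0.012, -0.0]
force: [-0.1, -0.2, -4.4]
opening: 0.178
gripper_force: 60.0
```

>>> drive_tool:
  commands:
    - {"dx": 0.004, "dy": 0.015, "dz": 0.0, "twist": 0.0}
    - {"dx": 0.008, "dy": 0.03, "dz": 0.0, "twist": 0.0}
    - {"dx": 0.012, "dy": 0.045, "dz": 0.0, "twist": 0.0}
    - {"dx": 0.016, "dy": 0.06, "dz": 0.0, "twist": 0.0}
    - {"dx": 0.02, "dy": 0.075, "dz": 0.0, "twist": 0.0}

```text
clock: 6.73
tcp_pos: [0.6202, 0.079, 0.242]
eef_rot: [-0.0, 1.0, -0.012, -0.0]
force: [0.9, 0.8, -3.9]
opening: 0.177
gripper_force: 60.0
```

>>> drive_tool:
  commands:
    - {"dx": 0.004, "dy": 0.015, "dz": 0.0, "twist": 0.0}
    - {"dx": 0.008, "dy": 0.03, "dz": 0.0, "twist": 0.0}
    - {"dx": 0.012, "dy": 0.045, "dz": 0.0, "twist": 0.0}
    - {"dx": 0.015, "dy": 0.058, "dz": 0.0, "twist": 0.0}
    - {"dx": 0.018, "dy": 0.07, "dz": 0.0, "twist": 0.0}

```text
clock: 7.15
tcp_pos: [0.6383, 0.1491, 0.2421]
eef_rot: [-0.0, 1.0, -0.012, -0.0]
force: [0.7, 0.6, -4.5]
opening: 0.178
gripper_force: 60.0
```

>>> drive_tool:
  commands:
    - {"dx": 0.003, "dy": 0.01, "dz": 0.0, "twist": 0.0}
    - {"dx": 0.005, "dy": 0.018, "dz": 0.0, "twist": 0.0}
    - {"dx": 0.007, "dy": 0.024, "dz": 0.0, "twist": 0.0}
    - {"dx": 0.008, "dy": 0.028, "dz": 0.0, "twist": 0.0}
    - {"dx": 0.008, "dy": 0.03, "dz": 0.0, "twist": 0.0}

```text
clock: 7.57
tcp_pos: [0.6465, 0.1777, 0.2422]
eef_rot: [0.0, 1.0, -0.012, -0.0]
force: [0.3, -0.4, -4.0]
opening: 0.178
gripper_force: 60.0
```

>>> drive_tool:
  commands:
    - {"dx": 0.0, "dy": 0.0, "dz": 0.0, "twist": 0.0}
    - {"dx": 0.0, "dy": 0.0, "dz": 0.0, "twist": 0.0}
    - {"dx": 0.0, "dy": 0.0, "dz": 0.0, "twist": 0.0}

```text
clock: 7.82
tcp_pos: [0.6465, 0.1766, 0.2423]
eef_rot: [0.0, 1.0, -0.012, 0.0]
force: [-0.3, -0.1, -3.5]
opening: 0.178
gripper_force: 60.0
```

```bash
python3 -c "
from tilt import *
s=tilt(.183); im=s['img']; c=cam('top')
P=[[-.024+.0,0,0]]
a=cv2.resize(im[190:390,200:400],None,fx=2.5,fy=2.5); b=cv2.resize(c['img'][130:290,170:290],None,fx=2.5,fy=2.5)
f=np.zeros((500,800,3),np.uint8); f[:,:500]=a; f[:400,500:]=b; cv2.imwrite('pics/a4.png',f[:,:,::-1])"
```

```text
px [(np.int64(260), np.int64(283)), (np.int64(203), np.int64(273))] spout [0.5126 0.203  0.1678] rear [0.6042 0.212  0.1603] tilt -4.7 | t 7.87 tcp [0.6465 0.1766 0.2424] F [-0.2 -0.1 -3.6] g 60.0 joints [ 0.03  0.51 -0.52  1.37  0.25  1.33 -2.09]
```

View pics/a4.png

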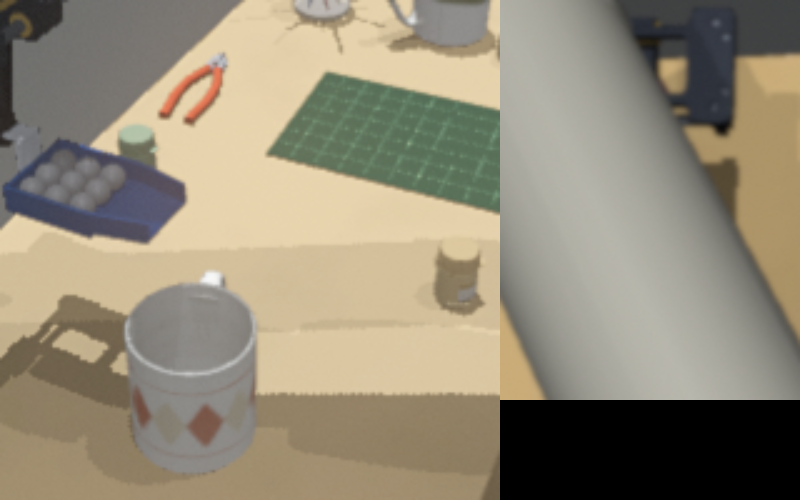

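>>> drive_tool:
  commands:
    - {"dx": 0.0, "dy": 0.002, "dz": -0.005, "twist": 0.0}
    - {"dx": -0.001, "dy": 0.004, "dz": -0.013, "twist": 0.0}
    - {"dx": -0.001, "dy": 0.006, "dz": -0.023, "twist": 0.0}
    - {"dx": -0.001, "dy": 0.007, "dz": -0.032, "twist": 0.0}
    - {"dx": -0.001, "dy": 0.007, "dz": -0.037, "twist": 0.0}

```text
clock: 8.33
tcp_pos: [0.6446, 0.1846, 0.2029]
eef_rot: [0.0, 1.0, -0.012, -0.001]
force: [0.5, 1.1, -3.8]
opening: 0.179
gripper_force: 60.0
```

```bash
python3 - <<'E'
from tilt import *
s=tilt(.1835)
def side(uv,y): d=ray(s,[uv])[0]; return (s["o"]+d*((y-s["o"][1])/d[1])).round(4)
print("old",side((260,286.8),.1766+.023),side((202,270),.1766+.029))
# bottom silhouette of the tray in scene picture, per column
im=s["img"]; hsv=cv2.cvtColor(im,cv2.COLOR_RGB2HSV)
m=cv2.inRange(hsv,(105,60,20),(140,255,255))
n,l,st,_=cv2.connectedComponentsWithStats(m); k=1+np.argmax(st[1:,4]); print(st[k])
for u in range(st[k][0]+2,st[k][0]+st[k][2],6):
    v=np.nonzero(l[:,u]==k)[0]; print(u,v.min(),v.max(),side((u,v.max()+.5),.1835+.029))
E
```

```text
px [(np.int64(260), np.int64(308)), (np.int64(204), np.int64(294))] spout [0.5149 0.2035 0.1201] rear [0.6079 0.2125 0.1189] tilt -0.7 | t 8.38 tcp [0.6445 0.1843 0.2024] F [-0.7 -0.8 -4.4] g 60.0 joints [ 0.02  0.54 -0.51  1.41  0.27  1.26 -2.11]
old [0.5152 0.1996 0.1574] [0.6108 0.2056 0.1592]
[203 270  69  40 765]
205 287 296 [0.6066 0.2125 0.1144]
211 281 298 [0.5956 0.2125 0.1146]
217 276 301 [0.585  0.2125 0.1126]
223 271 303 [0.5742 0.2125 0.1129]
229 271 304 [0.5633 0.2125 0.1151]
235 299 306 [0.5527 0.2125 0.1153]
241 296 306 [0.5419 0.2125 0.1196]
247 290 307 [0.5315 0.2125 0.1218]
253 286 303 [0.5205 0.2125 0.1339]
259 288 309 [0.511  0.2125 0.1261]
265 294 302 [0.5002 0.2125 0.1437]
271 294 294 [0.4898 0.2125 0.1625]
```

>>> drive_tool:
  commands:
    - {"dx": 0.0, "dy": 0.0, "dz": -0.005, "twist": 0.0}
    - {"dx": 0.0, "dy": 0.0, "dz": -0.01, "twist": 0.0}
    - {"dx": 0.0, "dy": 0.0, "dz": -0.014, "twist": 0.0}
    - {"dx": 0.0, "dy": 0.0, "dz": -0.017, "twist": 0.0}
    - {"dx": 0.0, "dy": 0.0, "dz": -0.018, "twist": 0.0}

```text
clock: 8.8
tcp_pos: [0.6452, 0.1842, 0.1867]
eef_rot: [0.0, 1.0, -0.012, -0.0]
force: [0.3, -0.1, -4.4]
opening: 0.179
gripper_force: 60.0
```

>>> drive_tool:
  commands:
    - {"dx": 0.0, "dy": 0.0, "dz": 0.0, "twist": 0.0}
    - {"dx": 0.0, "dy": 0.0, "dz": 0.0, "twist": 0.0}
    - {"dx": 0.0, "dy": 0.0, "dz": 0.0, "twist": 0.0}

```text
clock: 9.05
tcp_pos: [0.6455, 0.1844, 0.1876]
eef_rot: [-0.0, 1.0, -0.012, 0.0]
force: [0.7, 0.2, -3.8]
opening: 0.178
gripper_force: 60.0
```

```bash
python3 -c "
from tilt import *
tilt(.1835)"
```

```text
px [(np.int64(259), np.int64(316)), (np.int64(205), np.int64(303))] spout [0.5176 0.2035 0.103 ] rear [0.6086 0.2125 0.1004] tilt -1.6 | t 9.1 tcp [0.6455 0.1844 0.1876] F [ 0.2  0.2 -4.1] g 60.0 joints [ 0.02  0.55 -0.51  1.43  0.28  1.23 -2.12]
```

>>> drive_tool:
  commands:
    - {"dx": 0.0, "dy": 0.0, "dz": -0.001, "twist": 0.0}
    - {"dx": 0.0, "dy": 0.0, "dz": -0.002, "twist": 0.0}
    - {"dx": 0.0, "dy": 0.0, "dz": -0.003, "twist": 0.0}
    - {"dx": 0.0, "dy": 0.0, "dz": -0.003, "twist": 0.0}

```text
clock: 9.43
tcp_pos: [0.6453, 0.1843, 0.184]
eef_rot: [0.0, 1.0, -0.012, -0.0]
force: [-0.2, 0.6, -3.7]
opening: 0.18
gripper_force: 60.0
```

>>> drive_tool:
  commands:
    - {"dx": 0.0, "dy": 0.0, "dz": 0.0, "twist": 0.0}
    - {"dx": 0.0, "dy": 0.0, "dz": 0.0, "twist": 0.0}
    - {"dx": 0.0, "dy": 0.0, "dz": 0.0, "twist": 0.0}
  newtons: 15

```text
clock: 9.68
tcp_pos: [0.6454, 0.1844, 0.1844]
eef_rot: [0.0, 1.0, -0.012, 0.0]
force: [-1.4, -0.0, -2.6]
opening: 0.18
gripper_force: 15.0
```

>>> drive_tool:
  commands:
    - {"dx": 0.0, "dy": 0.0, "dz": 0.0, "twist": 0.0}
    - {"dx": 0.0, "dy": 0.0, "dz": 0.0, "twist": 0.0}
    - {"dx": 0.0, "dy": 0.0, "dz": 0.0, "twist": 0.0}
  newtons: 8

```text
clock: 9.93
tcp_pos: [0.6454, 0.1844, 0.1844]
eef_rot: [0.0, 1.0, -0.012, 0.0]
force: [-1.1, -0.5, -3.2]
opening: 0.181
gripper_force: 8.0
```

```bash
python3 -c "
from tilt import *
tilt(.1835)"
```

```text
px [(np.int64(259), np.int64(321)), (np.int64(204), np.int64(304))] spout [0.5182 0.2035 0.0926] rear [0.6108 0.2125 0.0975] tilt 3.0 | t 9.98 tcp [0.6454 0.1844 0.1844] F [-1.8 -0.1 -2.8] g 8.0 joints [ 0.02  0.56 -0.51  1.43  0.28  1.22 -2.12]
```

>>> drive_tool:
  commands:
    - {"dx": -0.001, "dy": 0.0, "dz": 0.003, "twist": 0.0}
    - {"dx": -0.003, "dy": 0.0, "dz": 0.007, "twist": 0.0}
    - {"dx": -0.005, "dy": 0.0, "dz": 0.011, "twist": 0.0}
    - {"dx": -0.007, "dy": 0.0, "dz": 0.015, "twist": 0.0}
    - {"dx": -0.009, "dy": 0.0, "dz": 0.019, "twist": 0.0}

```text
clock: 10.4
tcp_pos: [0.6362, 0.1845, 0.204]
eef_rot: [-0.0, 1.0, -0.012, 0.0]
force: [0.9, 0.2, -3.1]
opening: 0.187
gripper_force: 8.0
```

```bash
python3 -c "
from tilt import *
tilt(.1835)"
```

```text
px [(np.int64(260), np.int64(321)), (np.int64(205), np.int64(300))] spout [0.5164 0.2035 0.0933] rear [0.6077 0.2125 0.1069] tilt 8.4 | t 10.45 tcp [0.6361 0.1847 0.2049] F [ 1.1 -0.3 -1.8] g 8.0 joints [ 0.02  0.52 -0.52  1.44  0.26  1.25 -2.12]
```

```bash
cat > t2.py <<'E'
from h import *
def t2(yt=.1838,pic=None):
    s=cam("scene"); im=s["img"]; hsv=cv2.cvtColor(im,cv2.COLOR_RGB2HSV)
    m=cv2.inRange(hsv,(105,60,20),(140,255,255)); m[:, :190]=0; m[:230]=0; m[:,290:]=0
    l=cv2.connectedComponents(m)[1]; k=np.argmax(np.bincount(l.ravel())[1:])+1
    us=np.nonzero((l==k).any(0))[0]; Q=[]
    for u in range(us[0]+3,us[0]+30):
        v=np.nonzero(l[:,u]==k)[0].max()+.5; d=ray(s,[(u,v)])[0]; Q.append(s["o"]+d*((yt+.029-s["o"][1])/d[1]))
    Q=np.array(Q); p=np.polyfit(Q[:,0],Q[:,2],1); print("u",us[0],us[-1],"tilt",np.degrees(np.arctan(p[0])).round(1),"x",Q[[0,-1],0].round(3),"z at ends",np.polyval(p,Q[[0,-1],0]).round(4),"res",np.std(Q[:,2]-np.polyval(p,Q[:,0])).round(4))
    # mug rim brightness: leftmost/rightmost of low-saturation bright blob as a drift check
    w=cv2.inRange(hsv,(0,0,120),(180,60,255)); w[:300]=0; w[400:]=0; w[:,:235]=0; w[:,315:]=0
    x=np.nonzero(w[335:355].any(0))[0]; print("mug cols",x.min(),x.max(), "t",ctrl.get_obs()["clock"],ctrl.get_obs()["force"].round(1) if hasattr(ctrl.get_obs()["force"],"round") else ctrl.get_obs()["force"])
    if pic: cv2.imwrite("pics/"+pic,cv2.resize(im[240:390,190:350],None,fx=3.7,fy=3.7)[:,:,::-1])
E
python3 -c "
from t2 import *
t2(pic='a5.png')"
```

```text
u 205 270 tilt 3.7 x [0.602 0.555] z at ends [0.1031 0.1001] res 0.0035
mug cols 251 302 t 10.5 [ 0.1  0.2 -2. ]
```

View pics/a5.png

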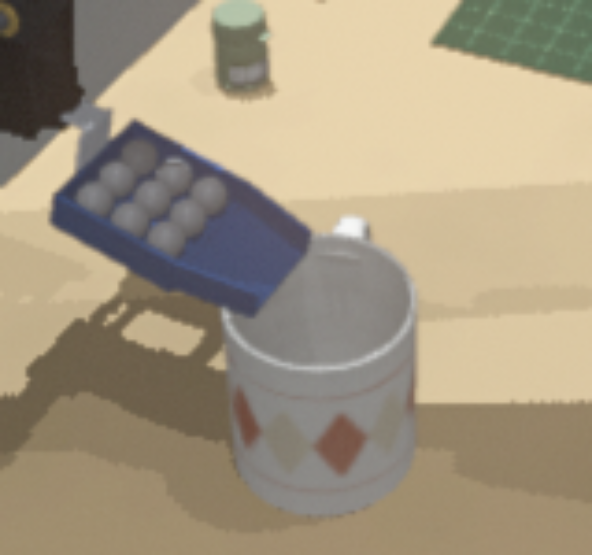

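```bash
python3 - <<'E'
from tilt import *
s=tilt(.1838)
def side(uv,y): d=ray(s,[uv])[0]; return (s["o"]+d*((y-s["o"][1])/d[1])).round(4)
a,b,c=side((204,299.5),.2128+.001),side((235,317),.2128+.002),side((259,325),.1838+.019+.003)
print(a,b,c); f=lambda p,q:np.degrees(np.arctan2(p[2]-q[2],p[0]-q[0])); print(f(a,b),f(a,c))
hsv=cv2.cvtColor(s["img"],cv2.COLOR_RGB2HSV)
for u in (210,220,230,245,255): print(u,[tuple(int(t) for t in hsv[v,u]) for v in range(300,330,3)])
E
```

```text
px [(np.int64(260), np.int64(321)), (np.int64(205), np.int64(300))] spout [0.5162 0.2038 0.0937] rear [0.6074 0.2128 0.1072] tilt 8.5 | t 10.55 tcp [0.6364 0.1845 0.204 ] F [ 1.1  0.1 -1.3] g 8.0 joints [ 0.02  0.52 -0.52  1.44  0.26  1.25 -2.12]
[0.6083 0.2138 0.1087] [0.553  0.2148 0.096 ] [0.5171 0.2058 0.0868]
12.93406645301755 13.502861394657167
210 [(115, 73, 87), (116, 64, 91), (20, 68, 210), (20, 68, 210), (19, 71, 195), (20, 70, 196), (20, 68, 207), (19, 68, 204), (20, 67, 193), (20, 77, 106)]
220 [(118, 31, 106), (116, 67, 87), (116, 70, 88), (122, 35, 94), (20, 69, 211), (19, 66, 208), (20, 68, 211), (19, 80, 109), (20, 72, 190), (18, 83, 111)]
230 [(123, 34, 90), (150, 2, 110), (115, 71, 112), (117, 61, 88), (117, 56, 86), (122, 38, 87), (19, 84, 131), (18, 77, 112), (20, 70, 194), (20, 68, 194)]
245 [(144, 13, 95), (116, 70, 106), (113, 95, 124), (115, 85, 111), (114, 86, 115), (121, 62, 91), (120, 58, 88), (176, 20, 89), (17, 81, 113), (18, 74, 110)]
255 [(116, 71, 112), (117, 70, 113), (116, 77, 113), (117, 73, 112), (116, 75, 112), (116, 81, 116), (115, 78, 105), (118, 54, 89), (120, 38, 93), (19, 16, 125)]
```

>>> drive_tool:
  commands:
    - {"dx": -0.001, "dy": 0.0, "dz": 0.002, "twist": 0.0}
    - {"dx": -0.003, "dy": 0.0, "dz": 0.004, "twist": 0.0}
    - {"dx": -0.005, "dy": 0.0, "dz": 0.007, "twist": 0.0}
    - {"dx": -0.007, "dy": 0.0, "dz": 0.01, "twist": 0.0}
    - {"dx": -0.009, "dy": 0.0, "dz": 0.0125, "twist": 0.0}

```text
clock: 10.97
tcp_pos: [0.6271, 0.1845, 0.2161]
eef_rot: [0.0, 1.0, -0.012, -0.0]
force: [0.4, -0.4, -2.8]
opening: 0.182
gripper_force: 8.0
```

>>> drive_tool:
  commands:
    - {"dx": -0.002, "dy": 0.0, "dz": 0.0025, "twist": 0.0}
    - {"dx": -0.004, "dy": 0.0, "dz": 0.005, "twist": 0.0}
    - {"dx": -0.006, "dy": 0.0, "dz": 0.007, "twist": 0.0}
    - {"dx": -0.008, "dy": 0.0, "dz": 0.009, "twist": 0.0}
    - {"dx": -0.009, "dy": 0.0, "dz": 0.01, "twist": 0.0}

```text
clock: 11.38
tcp_pos: [0.6181, 0.1845, 0.2261]
eef_rot: [0.0, 1.0, -0.012, 0.0]
force: [2.0, 0.9, -3.4]
opening: 0.189
gripper_force: 8.0
```

```bash
sed -i 's/(105,60,20),(140,255,255)/(105,30,60),(130,255,255)/' t2.py; cat >> t2.py <<'E'
    g=im[290:345,245:305]; 
E
python3 -c "
from t2 import *
t2(pic='a6.png')"
```

```text
u 208 276 tilt 27.5 x [0.595 0.551] z at ends [0.1203 0.0975] res 0.0007
mug cols 251 302 t 11.4333 [-0.7 -0.6 -2.5]
```

>>> drive_tool:
  commands:
    - {"dx": -0.001, "dy": 0.0, "dz": 0.001, "twist": 0.0}
    - {"dx": -0.002, "dy": 0.0, "dz": 0.003, "twist": 0.0}
    - {"dx": -0.002, "dy": 0.0, "dz": 0.003, "twist": 0.0}
    - {"dx": -0.002, "dy": 0.0, "dz": 0.003, "twist": 0.0}
    - {"dx": -0.002, "dy": 0.0, "dz": 0.003, "twist": 0.0}

```text
clock: 11.85
tcp_pos: [0.6164, 0.1843, 0.2287]
eef_rot: [0.0, 1.0, -0.012, -0.0]
force: [-0.6, 0.2, -1.9]
opening: 0.186
gripper_force: 8.0
```

>>> drive_tool:
  commands:
    - {"dx": 0.0, "dy": 0.0, "dz": 0.0, "twist": 0.0}
    - {"dx": 0.0, "dy": 0.0, "dz": 0.0, "twist": 0.0}
    - {"dx": 0.0, "dy": 0.0, "dz": 0.0, "twist": 0.0}
    - {"dx": 0.0, "dy": 0.0, "dz": 0.0, "twist": 0.0}
    - {"dx": 0.0, "dy": 0.0, "dz": 0.0, "twist": 0.0}

```text
clock: 12.27
tcp_pos: [0.6163, 0.1843, 0.2287]
eef_rot: [0.0, 1.0, -0.012, -0.0]
force: [-0.6, 0.2, -2.4]
opening: 0.185
gripper_force: 8.0
```

>>> drive_tool:
  commands:
    - {"dx": 0.0, "dy": 0.0, "dz": 0.0, "twist": 0.0}
    - {"dx": 0.0, "dy": 0.0, "dz": 0.0, "twist": 0.0}
    - {"dx": 0.0, "dy": 0.0, "dz": 0.0, "twist": 0.0}
    - {"dx": 0.0, "dy": 0.0, "dz": 0.0, "twist": 0.0}
    - {"dx": 0.0, "dy": 0.0, "dz": 0.0, "twist": 0.0}

```text
clock: 12.68
tcp_pos: [0.6164, 0.1844, 0.2288]
eef_rot: [0.0, 1.0, -0.012, -0.0]
force: [-0.7, 0.5, -2.8]
opening: 0.178
gripper_force: 8.0
```

```bash
python3 -c "
from t2 import *
t2(pic='a7.png')"
```

```text
u 208 276 tilt 28.1 x [0.594 0.551] z at ends [0.1227 0.0993] res 0.0006
mug cols 251 302 t 12.7333 [-0.7  0.9 -2.4]
```

View pics/a7.png

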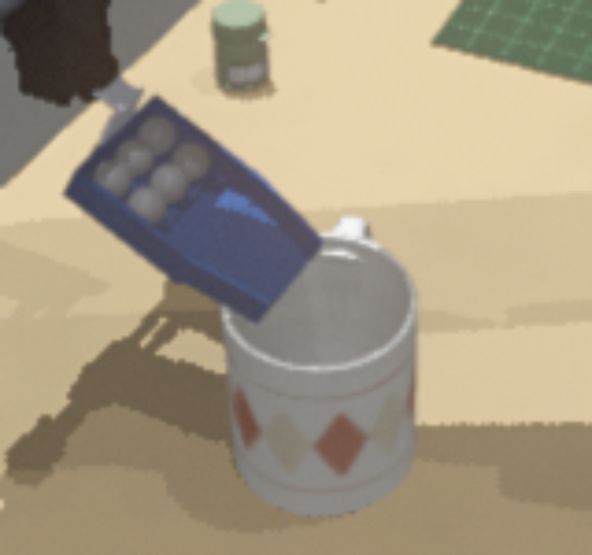

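>>> drive_tool:
  commands:
    - {"dx": 0.0, "dy": 0.0, "dz": 0.0, "twist": 0.0}
    - {"dx": 0.0, "dy": 0.0, "dz": 0.0, "twist": 0.0}
    - {"dx": 0.0, "dy": 0.0, "dz": 0.0, "twist": 0.0}
  newtons: 60

```text
clock: 12.98
tcp_pos: [0.6164, 0.1844, 0.2288]
eef_rot: [0.0, 1.0, -0.012, 0.0]
force: [0.5, 0.4, -2.3]
opening: 0.176
gripper_force: 60.0
```

>>> drive_tool:
  commands:
    - {"dx": 0.0, "dy": 0.0, "dz": 0.001, "twist": 0.0}
    - {"dx": 0.0, "dy": 0.0, "dz": 0.003, "twist": 0.0}
    - {"dx": 0.0, "dy": 0.0, "dz": 0.006, "twist": 0.0}
    - {"dx": 0.0, "dy": 0.0, "dz": 0.01, "twist": 0.0}
    - {"dx": 0.0, "dy": 0.0, "dz": 0.015, "twist": 0.0}

```text
clock: 13.4
tcp_pos: [0.6163, 0.1844, 0.2441]
eef_rot: [0.0, 1.0, -0.012, -0.0]
force: [0.6, -0.2, -2.5]
opening: 0.18
gripper_force: 60.0
```

>>> drive_tool:
  commands:
    - {"dx": 0.0, "dy": 0.0, "dz": 0.006, "twist": 0.0}
    - {"dx": 0.0, "dy": 0.0, "dz": 0.013, "twist": 0.0}
    - {"dx": 0.0, "dy": 0.0, "dz": 0.019, "twist": 0.0}
    - {"dx": 0.0, "dy": 0.0, "dz": 0.023, "twist": 0.0}
    - {"dx": 0.0, "dy": 0.0, "dz": 0.025, "twist": 0.0}

```text
clock: 13.82
tcp_pos: [0.6166, 0.1845, 0.2699]
eef_rot: [-0.0, 1.0, -0.012, 0.001]
force: [-1.2, 0.3, -3.3]
opening: 0.177
gripper_force: 60.0
```

```bash
python3 -c "
from t2 import *
t2()
s=cam('scene'); g=cv2.cvtColor(s['img'][240:330,190:290],cv2.COLOR_RGB2HSV)
print(ctrl.get_obs()['tcp_pos'],ctrl.get_obs()['joint_pos'])"
```

```text
u 204 275 tilt 28.1 x [0.596 0.554] z at ends [0.1641 0.1413] res 0.0007
mug cols 251 302 t 13.8667 [ 0.2  0.1 -3.2]
[0.61648093 0.18439697 0.26921545] [ 0.03614697  0.43745622 -0.53961366  1.41711648  0.22535047  1.34793708
 -2.10602184]
```

>>> drive_tool:
  commands:
    - {"dx": -0.001, "dy": -0.003, "dz": 0.0, "twist": 0.0}
    - {"dx": -0.002, "dy": -0.009, "dz": 0.0, "twist": 0.0}
    - {"dx": -0.004, "dy": -0.018, "dz": 0.0, "twist": 0.0}
    - {"dx": -0.007, "dy": -0.03, "dz": 0.0, "twist": 0.0}
    - {"dx": -0.01, "dy": -0.042, "dz": 0.0, "twist": 0.0}

```text
clock: 14.33
tcp_pos: [0.606, 0.1407, 0.2685]
eef_rot: [0.0, 1.0, -0.012, -0.0]
force: [0.1, 0.3, -3.0]
opening: 0.183
gripper_force: 60.0
```

>>> drive_tool:
  commands:
    - {"dx": -0.003, "dy": -0.012, "dz": 0.0, "twist": 0.0}
    - {"dx": -0.006, "dy": -0.024, "dz": 0.0, "twist": 0.0}
    - {"dx": -0.009, "dy": -0.036, "dz": 0.0, "twist": 0.0}
    - {"dx": -0.012, "dy": -0.048, "dz": 0.0, "twist": 0.0}
    - {"dx": -0.015, "dy": -0.06, "dz": 0.0, "twist": 0.0}

```text
clock: 14.75
tcp_pos: [0.591, 0.0809, 0.2689]
eef_rot: [0.0, 1.0, -0.012, 0.0]
force: [0.2, 0.1, -3.5]
opening: 0.181
gripper_force: 60.0
```

>>> drive_tool:
  commands:
    - {"dx": -0.003, "dy": -0.012, "dz": 0.0, "twist": 0.0}
    - {"dx": -0.006, "dy": -0.024, "dz": 0.0, "twist": 0.0}
    - {"dx": -0.009, "dy": -0.036, "dz": 0.0, "twist": 0.0}
    - {"dx": -0.012, "dy": -0.048, "dz": 0.0, "twist": 0.0}
    - {"dx": -0.015, "dy": -0.06, "dz": 0.0, "twist": 0.0}

```text
clock: 15.17
tcp_pos: [0.5761, 0.0212, 0.2688]
eef_rot: [0.0, 1.0, -0.012, 0.0]
force: [-0.7, 0.5, -3.2]
opening: 0.18
gripper_force: 60.0
```

>>> drive_tool:
  commands:
    - {"dx": -0.003, "dy": -0.012, "dz": 0.0, "twist": 0.0}
    - {"dx": -0.006, "dy": -0.024, "dz": 0.0, "twist": 0.0}
    - {"dx": -0.009, "dy": -0.036, "dz": 0.0, "twist": 0.0}
    - {"dx": -0.012, "dy": -0.048, "dz": 0.0, "twist": 0.0}
    - {"dx": -0.015, "dy": -0.06, "dz": 0.0, "twist": 0.0}

```text
clock: 15.58
tcp_pos: [0.5611, -0.0388, 0.2688]
eef_rot: [0.0, 1.0, -0.012, 0.0]
force: [0.8, 0.4, -2.3]
opening: 0.18
gripper_force: 60.0
```

>>> drive_tool:
  commands:
    - {"dx": -0.003, "dy": -0.012, "dz": 0.0, "twist": 0.0}
    - {"dx": -0.006, "dy": -0.024, "dz": 0.0, "twist": 0.0}
    - {"dx": -0.009, "dy": -0.036, "dz": 0.0, "twist": 0.0}
    - {"dx": -0.012, "dy": -0.048, "dz": 0.0, "twist": 0.0}
    - {"dx": -0.015, "dy": -0.06, "dz": 0.0, "twist": 0.0}

```text
clock: 16.0
tcp_pos: [0.546, -0.0988, 0.2688]
eef_rot: [0.0, 1.0, -0.012, 0.0]
force: [0.4, 0.2, -2.8]
opening: 0.178
gripper_force: 60.0
```

>>> drive_tool:
  commands:
    - {"dx": -0.003, "dy": -0.012, "dz": 0.0, "twist": 0.0}
    - {"dx": -0.006, "dy": -0.024, "dz": 0.0, "twist": 0.0}
    - {"dx": -0.009, "dy": -0.035, "dz": 0.0, "twist": 0.0}
    - {"dx": -0.0115, "dy": -0.045, "dz": 0.0, "twist": 0.0}
    - {"dx": -0.014, "dy": -0.054, "dz": 0.0, "twist": 0.0}

```text
clock: 16.42
tcp_pos: [0.5321, -0.1528, 0.2687]
eef_rot: [0.0, 1.0, -0.012, 0.0]
force: [0.3, -0.3, -2.5]
opening: 0.18
gripper_force: 60.0
```

>>> drive_tool:
  commands:
    - {"dx": -0.002, "dy": -0.008, "dz": 0.0, "twist": 0.0}
    - {"dx": -0.004, "dy": -0.015, "dz": 0.0, "twist": 0.0}
    - {"dx": -0.006, "dy": -0.021, "dz": 0.0, "twist": 0.0}
    - {"dx": -0.007, "dy": -0.026, "dz": 0.0, "twist": 0.0}
    - {"dx": -0.008, "dy": -0.029, "dz": 0.0, "twist": 0.0}

```text
clock: 16.83
tcp_pos: [0.5242, -0.1812, 0.2687]
eef_rot: [0.0, 1.0, -0.012, -0.0]
force: [0.5, 0.2, -3.3]
opening: 0.177
gripper_force: 60.0
```

>>> drive_tool:
  commands:
    - {"dx": 0.0, "dy": 0.0, "dz": -0.003, "twist": 0.0}
    - {"dx": 0.0, "dy": 0.0, "dz": -0.009, "twist": 0.0}
    - {"dx": 0.0, "dy": 0.0, "dz": -0.018, "twist": 0.0}
    - {"dx": 0.0, "dy": 0.0, "dz": -0.029, "twist": 0.0}
    - {"dx": 0.0, "dy": 0.0, "dz": -0.04, "twist": 0.0}

```text
clock: 17.25
tcp_pos: [0.5242, -0.1802, 0.2273]
eef_rot: [-0.0, 1.0, -0.012, -0.0]
force: [0.5, 0.6, -3.4]
opening: 0.18
gripper_force: 60.0
```

>>> drive_tool:
  commands:
    - {"dx": 0.0, "dy": 0.0, "dz": -0.011, "twist": 0.0}
    - {"dx": 0.0, "dy": 0.0, "dz": -0.022, "twist": 0.0}
    - {"dx": 0.0, "dy": 0.0, "dz": -0.032, "twist": 0.0}
    - {"dx": 0.0, "dy": 0.0, "dz": -0.04, "twist": 0.0}
    - {"dx": 0.0, "dy": 0.0, "dz": -0.046, "twist": 0.0}

```text
clock: 17.67
tcp_pos: [0.5241, -0.1806, 0.1815]
eef_rot: [-0.0, 1.0, -0.012, -0.0]
force: [0.2, -0.1, -3.9]
opening: 0.181
gripper_force: 60.0
```

>>> drive_tool:
  commands:
    - {"dx": 0.0, "dy": 0.0, "dz": -0.004, "twist": 0.0}
    - {"dx": 0.0, "dy": 0.0, "dz": -0.007, "twist": 0.0}
    - {"dx": 0.0, "dy": 0.0, "dz": -0.01, "twist": 0.0}
    - {"dx": 0.0, "dy": 0.0, "dz": -0.012, "twist": 0.0}
    - {"dx": 0.0, "dy": 0.0, "dz": -0.013, "twist": 0.0}

```text
clock: 18.08
tcp_pos: [0.5244, -0.1807, 0.1697]
eef_rot: [0.0, 1.0, -0.012, 0.0]
force: [0.7, 0.1, -1.9]
opening: 0.182
gripper_force: 60.0
```

```bash
python3 - <<'E'
from h import *
o=ctrl.get_obs(); print(o["clock"],np.round(o["tcp_pos"],4),np.round(o["force"],1))
c=cam("top"); s=cam("scene"); cv2.imwrite("pics/b.png",s["img"][:,:,::-1])
hsv=cv2.cvtColor(s["img"],cv2.COLOR_RGB2HSV); m=cv2.inRange(hsv,(105,30,60),(130,255,255)); m[:190]=0;m[290:]=0;m[:,:310]=0;m[:,440:]=0
l=cv2.connectedComponents(m)[1]; k=np.argmax(np.bincount(l.ravel())[1:])+1
def side(u,v,y): d=ray(s,[(u,v)])[0]; return s["o"]+d*((y-s["o"][1])/d[1])
v,u=np.nonzero(l==k); i=np.argmax(u+2*v); print((u.min(),u.max(),v.min(),v.max()),"spout corner",side(u[i],v[i],-.161).round(4))
Q=np.array([side(x,np.nonzero(l[:,x]==k)[0].max()+.5,-.153) for x in range(u.min()+3,u.min()+22)]); p=np.polyfit(Q[:,0],Q[:,2],1); print(np.degrees(np.arctan(p[0])),Q[[0,-1]].round(3).tolist())
E
```

```text
18.0833 [ 0.5244 -0.1807  0.1697] [ 0.7  0.1 -1.9]
(np.int64(350), np.int64(397), np.int64(208), np.int64(248)) spout corner [ 0.4239 -0.161   0.0265]
28.251008627112565 [[0.502, -0.153, 0.062], [0.46, -0.153, 0.04]]
```

>>> drive_tool:
  commands:
    - {"dx": 0.0, "dy": 0.0, "dz": -0.004, "twist": 0.0}
    - {"dx": 0.0, "dy": 0.0, "dz": -0.009, "twist": 0.0}
    - {"dx": 0.0, "dy": 0.0, "dz": -0.013, "twist": 0.0}
    - {"dx": 0.0, "dy": 0.0, "dz": -0.016, "twist": 0.0}
    - {"dx": 0.0, "dy": 0.0, "dz": -0.017, "twist": 0.0}

```text
clock: 18.6
tcp_pos: [0.524, -0.1805, 0.1519]
eef_rot: [-0.0, 1.0, -0.012, -0.001]
force: [-0.4, 0.2, -2.7]
opening: 0.181
gripper_force: 60.0
```

>>> drive_tool:
  commands:
    - {"dx": 0.0, "dy": 0.0, "dz": 0.0, "twist": 0.0}
    - {"dx": 0.0, "dy": 0.0, "dz": -0.001, "twist": 0.0}
    - {"dx": 0.0, "dy": 0.0, "dz": -0.001, "twist": 0.0}

```text
clock: 18.85
tcp_pos: [0.5244, -0.1806, 0.1518]
eef_rot: [0.0, 1.0, -0.012, 0.0]
force: [0.4, -1.3, -2.9]
opening: 0.179
gripper_force: 60.0
```

>>> drive_tool:
  commands:
    - {"dx": 0.0, "dy": 0.0, "dz": 0.0, "twist": 0.0}
    - {"dx": 0.0, "dy": 0.0, "dz": 0.0, "twist": 0.0}
  newtons: 20

```text
clock: 19.02
tcp_pos: [0.5244, -0.1807, 0.1519]
eef_rot: [0.0, 1.0, -0.012, 0.0]
force: [0.3, 0.4, -2.7]
opening: 0.183
gripper_force: 20.0
```

>>> drive_tool:
  commands:
    - {"dx": 0.0, "dy": 0.0, "dz": 0.0, "twist": 0.0}
    - {"dx": 0.0, "dy": 0.0, "dz": 0.0, "twist": 0.0}
    - {"dx": 0.0, "dy": 0.0, "dz": 0.0, "twist": 0.0}
  newtons: 8

```text
clock: 19.27
tcp_pos: [0.5244, -0.1807, 0.1519]
eef_rot: [0.0, 1.0, -0.012, 0.0]
force: [-0.3, 0.1, -1.3]
opening: 0.182
gripper_force: 8.0
```

>>> drive_tool:
  commands:
    - {"dx": 0.002, "dy": 0.0, "dz": -0.002, "twist": 0.0}
    - {"dx": 0.004, "dy": 0.0, "dz": -0.005, "twist": 0.0}
    - {"dx": 0.0065, "dy": 0.0, "dz": -0.008, "twist": 0.0}
    - {"dx": 0.0095, "dy": 0.0, "dz": -0.011, "twist": 0.0}
    - {"dx": 0.012, "dy": 0.0, "dz": -0.0145, "twist": 0.0}

```text
clock: 19.68
tcp_pos: [0.5369, -0.1807, 0.137]
eef_rot: [0.0, 1.0, -0.012, 0.0]
force: [0.8, -0.9, -0.6]
opening: 0.185
gripper_force: 8.0
```

>>> drive_tool:
  commands:
    - {"dx": 0.003, "dy": 0.0, "dz": -0.004, "twist": 0.0}
    - {"dx": 0.0055, "dy": 0.0, "dz": -0.008, "twist": 0.0}
    - {"dx": 0.008, "dy": 0.0, "dz": -0.012, "twist": 0.0}
    - {"dx": 0.01, "dy": 0.0, "dz": -0.016, "twist": 0.0}
    - {"dx": 0.0125, "dy": 0.0, "dz": -0.0205, "twist": 0.0}

```text
clock: 20.1
tcp_pos: [0.5491, -0.1807, 0.1164]
eef_rot: [0.0, 1.0, -0.012, 0.0]
force: [-0.9, -0.4, -1.0]
opening: 0.18
gripper_force: 8.0
```

>>> drive_tool:
  commands:
    - {"dx": 0.002, "dy": 0.0, "dz": -0.005, "twist": 0.0}
    - {"dx": 0.0045, "dy": 0.0, "dz": -0.01, "twist": 0.0}
    - {"dx": 0.006, "dy": 0.0, "dz": -0.014, "twist": 0.0}
    - {"dx": 0.0075, "dy": 0.0, "dz": -0.018, "twist": 0.0}
    - {"dx": 0.0085, "dy": 0.0, "dz": -0.021, "twist": 0.0}

```text
clock: 20.52
tcp_pos: [0.5579, -0.1807, 0.0956]
eef_rot: [0.0, 1.0, -0.012, 0.0]
force: [2.4, -2.3, 6.3]
opening: 0.185
gripper_force: 8.0
```

>>> drive_tool:
  commands:
    - {"dx": 0.0, "dy": 0.0, "dz": -0.001, "twist": 0.0}
    - {"dx": 0.0, "dy": 0.0, "dz": -0.002, "twist": 0.0}
    - {"dx": 0.0, "dy": 0.0, "dz": -0.002, "twist": 0.0}
    - {"dx": 0.0, "dy": 0.0, "dz": -0.002, "twist": 0.0}

```text
clock: 20.85
tcp_pos: [0.5584, -0.1807, 0.0948]
eef_rot: [0.0, 1.0, -0.012, 0.001]
force: [2.8, -0.7, 4.3]
opening: 0.177
gripper_force: 8.0
```

```bash
cat > t3.py <<'E'
from h import *
o=ctrl.get_obs(); print(o["clock"],np.round(o["tcp_pos"],4),np.round(o["force"],1))
s=cam("scene"); cv2.imwrite("pics/b2.png",s["img"][:,:,::-1])
hsv=cv2.cvtColor(s["img"],cv2.COLOR_RGB2HSV); m=cv2.inRange(hsv,(105,30,30),(130,255,255)); m[:190]=0;m[290:]=0;m[:,:310]=0;m[:,440:]=0
l=cv2.connectedComponents(m)[1]; k=np.argmax(np.bincount(l.ravel())[1:])+1
def side(u,v,y): d=ray(s,[(u,v)])[0]; return s["o"]+d*((y-s["o"][1])/d[1])
v,u=np.nonzero(l==k); i=np.argmax(u+2*v); print((u.min(),u.max(),v.min(),v.max()),"spout corner",side(u[i],v[i],-.161).round(4))
Q=np.array([side(x,np.nonzero(l[:,x]==k)[0].max()+.5,-.153) for x in range(u.min()+3,u.min()+22)]); p=np.polyfit(Q[:,0],Q[:,2],1); print("tilt",np.degrees(np.arctan(p[0])),Q[[0,-1]].round(3).tolist())
E
python3 t3.py
```

```text
20.85 [ 0.5584 -0.1807  0.0948] [ 2.8 -0.7  4.3]
(np.int64(342), np.int64(391), np.int64(229), np.int64(254)) spout corner [ 0.4307 -0.161   0.0088]
tilt -0.9873696088792768 [[0.516, -0.153, 0.004], [0.475, -0.153, 0.004]]
```

>>> drive_tool:
  commands:
    - {"dx": 0.0, "dy": 0.0, "dz": 0.001, "twist": 0.0}
    - {"dx": 0.0, "dy": 0.0, "dz": 0.001, "twist": 0.0}
    - {"dx": 0.0, "dy": 0.0, "dz": 0.001, "twist": 0.0}
    - {"dx": 0.0, "dy": 0.0, "dz": 0.001, "twist": 0.0}
    - {"dx": 0.0, "dy": 0.0, "dz": 0.001, "twist": 0.0}
  grip: 0.045

```text
clock: 21.32
tcp_pos: [0.557, -0.1806, 0.0944]
eef_rot: [-0.0, 1.0, -0.012, -0.0]
force: [0.1, 0.0, -0.0]
opening: 0.466
gripper_force: 0.0
```

>>> drive_tool:
  commands:
    - {"dx": 0.0, "dy": 0.0, "dz": 0.0, "twist": 0.0}
    - {"dx": 0.0, "dy": 0.0, "dz": 0.0, "twist": 0.0}
    - {"dx": 0.0, "dy": 0.0, "dz": 0.0, "twist": 0.0}
    - {"dx": 0.0, "dy": 0.0, "dz": 0.0, "twist": 0.0}
    - {"dx": 0.0, "dy": 0.0, "dz": 0.0, "twist": 0.0}

```text
clock: 21.73
tcp_pos: [0.5574, -0.1806, 0.0948]
eef_rot: [0.0, 1.0, -0.012, 0.0]
force: [0.1, -0.2, -0.5]
opening: 0.516
gripper_force: 0.0
```

>>> drive_tool:
  commands:
    - {"dx": 0.0, "dy": 0.0, "dz": 0.01, "twist": 0.0}
    - {"dx": 0.0, "dy": 0.0, "dz": 0.025, "twist": 0.0}
    - {"dx": 0.0, "dy": 0.0, "dz": 0.05, "twist": 0.0}
    - {"dx": 0.0, "dy": 0.0, "dz": 0.08, "twist": 0.0}
    - {"dx": 0.0, "dy": 0.0, "dz": 0.11, "twist": 0.0}

```text
clock: 22.15
tcp_pos: [0.557, -0.1804, 0.2065]
eef_rot: [-0.0, 1.0, -0.012, -0.0]
force: [0.3, 0.3, 0.5]
opening: 0.52
gripper_force: 0.0
```

>>> drive_tool:
  commands:
    - {"dx": 0.0, "dy": -0.03, "dz": 0.03, "twist": 0.0}
    - {"dx": 0.0, "dy": -0.06, "dz": 0.06, "twist": 0.0}
    - {"dx": 0.0, "dy": -0.09, "dz": 0.08, "twist": 0.0}
    - {"dx": 0.0, "dy": -0.11, "dz": 0.09, "twist": 0.0}
    - {"dx": 0.0, "dy": -0.12, "dz": 0.09, "twist": 0.0}

```text
clock: 22.57
tcp_pos: [0.5572, -0.3044, 0.2985]
eef_rot: [0.002, 1.0, -0.014, 0.002]
force: [-0.6, -0.0, 0.8]
opening: 0.519
gripper_force: 0.0
```

```bash
python3 t3.py; python3 - <<'E'
from h import *
c=cam("top"); im=c["img"]; hsv=cv2.cvtColor(im,cv2.COLOR_RGB2HSV)
b=cv2.inRange(hsv,(105,120,40),(130,255,255)); v,u=np.nonzero(b[230:320,370:445]); print("blue px",u.min()+370,u.max()+370,v.min()+230,v.max()+230)
# balls: grey low-sat pixels inside the tray
g=cv2.inRange(hsv,(0,0,90),(180,110,255)); g[:,:385]=0; g[:,432:]=0; g[:244]=0; g[300:]=0
v,u=np.nonzero(g); print("grey rows",np.unique(v,return_counts=True))
# mug interior: deviation from first picture
o=np.load("top.npy").astype(int); d=np.abs(im.astype(int)-o).max(2); v,u=np.nonzero(d[235:290,195:265]>35); print("mug change px",len(u),(u.mean()+195,v.mean()+235) if len(u) else 0)
E
```

```text
22.5667 [ 0.5572 -0.3044  0.2985] [-0.6 -0.   0.8]
(np.int64(342), np.int64(391), np.int64(229), np.int64(255)) spout corner [ 0.4305 -0.161   0.0063]
tilt -2.4518011886130346 [[0.516, -0.153, 0.004], [0.475, -0.153, 0.004]]
blue px 394 423 245 291
grey rows (array([244, 245, 246, 247, 248, 249, 250, 251, 252, 253, 254, 255, 256,
       257, 258, 259, 260, 261, 262, 263, 266, 267, 268, 277, 278, 288,
       289, 298, 299]), array([13, 12,  2,  5, 16, 19, 22, 23, 21, 19, 13,  4, 15, 19, 21, 23, 23,
       21, 18,  5,  1,  2,  1,  1,  1,  2,  2,  1,  4]))
mug change px 136 (np.float64(228.66911764705884), np.float64(265.59558823529414))
```

```bash
python3 -c "
from plant import ctrl
print(ctrl.job_done())"
```

```text
the job is handed in; nothing more can be done
None
```

I handed the job in at about 22.6 s: the last images show the front row of three balls in the mug and two full rows of three still on the tray. The tray is flat and released on the mat, and the mug has not moved; I got no verdict back.

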